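Change the label roll on the bench unwinder and rewinder

TASK

Change over the label rolls: the white label roll waiting on the wooden stand goes onto the unwinder's post with the steel keeper weight set back on top of it, the bare cardboard core left on the unwinder goes over onto the rewinder's post, and the full roll of backing paper on the rewinder goes onto the wooden stand to be taken away. Each post takes one roll, so stand one aside on a free bit of bench meanwhile; keep every roll upright, and do not push the caliper, the tape or the photo-electric sensor about. Finish with each roll standing fully down on its seat and the keeper's flange flat on the label roll.

Things in the scene. Friction and masses are not known exactly. Their poses are not given: they have to be found in the camera images.
- label_roll: White paper label roll on a card core, an upright cylinder 66 mm across and 128 mm high (the core's ends show 1 to 2 mm past the paper at the top), with a clear bore about 33 mm across; 0.16 kg. The widest of the three rolls. Origin: centre of its underside; z runs up the bore. Starts on the wooden stand.
- card_core: Bare brown cardboard tube, 45 mm across, 128 mm high, clear bore about 33 mm; 0.04 kg. Origin: centre of its underside; z up the bore. Starts on the unwinder.
- backing_roll: Roll of wound-up yellowish backing paper on a brown card core: 57 mm across up to 102 mm high, above that the paper's edge steps inward to the core; core 45 mm across, 128 mm high, bore 37 mm; 0.12 kg. Origin: centre of its underside; z up the bore. Starts on the rewinder.
- keeper: Turned steel keeper weight, 70 mm high, 0.2 kg: nose 24 mm across, 16 mm long, chamfered to 19 mm at its foot, drops loosely into a roll's bore; flange 54 mm across, 16 to 22 mm up; knurled grip 32 mm across, 22 to 70 mm up. Origin: centre of the nose's flat foot; z up. Seated, the flange rests on the roll's upper end, the origin 16 mm below that end. Starts standing on its nose on the bench.
- unwinder: Fixed bench unwinder: aluminium plate 155 x 140 mm, dark steel disc 104 mm across, upright steel post 24 mm across with rounded end. Rolls rest on the disc, 24 mm above the bench; post's end at 84 mm. Two white guide rollers 105 mm high stand 76 mm to +x of the post's axis, 40 mm to either side. Origin: on the post's axis at bench height; z up. Nothing on it moves.
- rewinder: Fixed bench rewinder: grey motor housing 160 x 144 x 50 mm, switch and speed knob on its front (-x), on top a dark steel disc 104 mm across and an upright steel post 24 mm across with rounded end. Rolls rest on the disc, 62 mm above the bench; post's end at 122 mm. Origin: on the post's axis at bench height; z up. Nothing on it moves.
- roll_stand: Fixed delivery stand: square plywood board 132 x 132 mm with a wooden post 24 mm across with a rounded end in its middle. Rolls rest on the board, 22 mm above the bench; the post's end is at 82 mm. Origin: on the post's axis at bench height; z up.
- caliper: Slide caliper, a bystander lying near the front edge, 227 x 70 x 16 mm, long side along its y. Origin: centre of its underside. To be left where it lies.
- tape: Roll of black tape, a bystander lying flat, 62 mm across, 19 mm high. Origin: centre of its underside. To be left where it lies.
- photo_eye: Small black photo-electric sensor, a bystander 58 x 20 x 36 mm. Origin: centre of its underside. To be left where it stands.
Not all that is in view belongs to the job. Of the things shaped like the keeper, the steel one is meant. What is shaped like the backing_roll but blue is not meant.

How it is judged:
By the outcome, as a careful person would: the job done as asked, in the order asked, and still so for the second after the job is handed in, with the robot touching nothing.
It also fails if it takes over 109 s, if anything falls off the work surface, if the arm or the gripper's body presses on something with over 40 N, if the wrist force passes 120 N, or if a joint passes its speed limit or range.

ROBOT

A 6-joint arm with a two-finger parallel gripper is mounted at the origin on a cart in front of the work surface, level with it; the furniture and walls round the work are solid. World frame = base frame: x ahead of the robot, y to its left, z up, the work surface at z = 0. Lengths are in mm, angles in rad, forces in N, time in s.
With the tool pointing down it reaches from about 275 to 750 mm from the base axis. Payload 10.2 kg.
Tool frame: the origin (TCP) lies between the finger pads; the fingertips stand 19 mm ahead of it and the grasp point (between the pads) is the TCP; z points along the fingers, y is the line along which they close (so a half turn about z gives the same grasp; the last joint's range is limited). The gripper opens to 85 mm and grips with 20 to 120 N. Pads are 22 mm wide; open, the fingers measure 114 mm over their backs; the gripper's body (76 mm by 85 mm) begins 54 mm behind the grasp point. The pads swing forward as they close: fully open they stand 13 mm farther back than shut.
Start: joints at [-1.343, 0.313, 1.498, -0, 1.331, -0.223], TCP at [228.724, -472.564, 250.294] pointing down, gripper open.
Joint ranges: [-2.94, 2.94], [-0.97, 2.17], [0.19, 2.56], [-1.23, 4.37], [0.02, 3.11], [-2.88, 2.88]. Speed limits (rad/s): [2.39, 2.39, 3.01, 3.14, 3.14, 3.14].

INTERFACE

Orientations are given as a unit quaternion [w, x, y, z].
In Python, from rig import sense, capture, finish_job gives the robot as it stands. The module is installed in compiled form; this text tells all that it offers.
- The arm moves only by the tool move_arm, never from a script. Its argument "moves" is a list of rows, each an object with "turn": the turn, a rotation vector about the tool's x, y, z in rad, a list of three; "translation": the shift along the tool's x, y, z in mm, a list of three; "hand": the opening, from 0 (shut) to 1 (fully open). In form: [{"turn": [wx, wy, wz], "translation": [x, y, z], "hand": hand}, ...]. A call has 1 to 10 rows; each row shifts and turns the commanded pose from where the row before left it, along the tool's axes as they then stand; what a row does not reach is not made up. A row lasts 1/12 s, in which the tool goes at most 41.7 mm and 7.16 degrees, less where a joint would pass 70% of its speed; a pose out of reach is approached as far as the arm can. A call with a gripper value outside its range is refused whole. The fingers move at their own pace and stop on an object; "grip_force" is the grip in N (left out, the last holds). Time passes only in rows, so rows that do not move let the fingers close. It gives the time, the measured TCP pose, the force, the opening and the grip force at its end, in the units of the state.
- sense(): the state, without advancing time (a new reading comes with each control period).
- capture(name): name is "scene" or "top" or "wrist"; returns a dict with "image" (400x640x3 uint8, blue, green, red), "z_map" (400x640 float32, mm along the optical axis (not along the pixel's ray), 0 where there is no reading), "vertical_fov" (degrees; the focal length in pixels is half the picture's height over the tangent of half this angle, whatever the lens; pixels are square), "cx", "cy" (the principal point, pixels), "R" (3x3) and "t" (3): a world point X has camera coordinates R X + t; the wrist camera has in their place "T_tool_cam" (4x4, takes a point from camera to tool coordinates, whose origin is the TCP and whose axes are the flange's). Camera axes: x right, y down, z forward; pixel columns grow to the right and rows downward; lengths in mm; the calibration is good to about 2 mm. A picture is of the moment at which its call begins: read the wrist's pose just before it.
- finish_job(): hands the job in; it is judged then, once.
The state is a dict: "time_s": time; "joints": joint angles; "dq": joint speeds; "tau": joint torques, N m; "eef_pos": TCP position; "ee_rot": TCP orientation; "force": force on the tool from outside, world axes, zero at the start; "wrist_torque": the same for the moment, N m; "grip_width": opening from 0.0 (shut) to 1.0 (fully open); "grip_force": force on a finger pad.
Only numpy, scipy, OpenCV 4.12 (cv2) and the standard library are available. Lean on these libraries where they do the work, as an engineer would, in place of code of your own. Each camera call takes 0.05 s, during which the arm holds its last target. There are 200 camera calls.

## Working session

There is one attempt and no reset: what is moved stays moved. The work goes in short steps, Python scripts to look and compute and a tool call to move; the robot and the scene stay as the last step left them, time stands still between calls to the robot, and variables do not carry over. Pictures are saved under pics/ and viewed, at most 14 in all, crops included, and the job is handed in when it is done.

Besides the shell and the picture viewer there is one more tool, called after "Call:" by a JSON object that holds its "api" and its "payload". move_arm: Moves the arm, as the interface text tells. Its arguments: {"type":"object","properties":{"moves":{"type":"array","items":{"type":"object","properties":{"turn":{"type":"array","items":{"type":"number"}},"translation":{"type":"array","items":{"type":"number"}},"hand":{"type":"number"}}}},"grip_force":{"type":"number"}},"required":["moves"]}

```bash
mkdir -p pics
cat > h.py <<'E'
import numpy as np, cv2
from rig import sense, capture
from scipy.spatial.transform import Rotation as Ro
def cam(name):
    s=sense(); c=capture(name); c['f']=200/np.tan(np.radians(c['vertical_fov'])/2)
    if name=='wrist':
        q=s['ee_rot']; Rt=Ro.from_quat([q[1],q[2],q[3],q[0]]).as_matrix(); T=np.array(c['T_tool_cam'])
        Rwc=Rt@T[:3,:3]; o=Rt@T[:3,3]+np.array(s['eef_pos'])
    else:
        Rwc=np.array(c['R']).T; o=-Rwc@np.array(c['t'])
    c['Rwc']=Rwc; c['o']=o; return c
def ray(c,u,v,z):
    d=c['Rwc']@np.array([(u-c['cx'])/c['f'],(v-c['cy'])/c['f'],1]); return c['o']+d*(z-c['o'][2])/d[2]
def cloud(c):
    v,u=np.mgrid[0:400,0:640]; Z=c['z_map']
    P=np.stack([(u-c['cx'])/c['f']*Z,(v-c['cy'])/c['f']*Z,Z],-1)
    W=P@c['Rwc'].T+c['o']; W[Z<=0]=np.nan; return W
E
python3 - <<'E'
from h import *
for n in('scene','top'):
    c=cam(n); cv2.imwrite(f'pics/{n}0.png',c['image']); print(n,c['o'],c['f'],(c['z_map']>0).mean(), c['Rwc'].round(2).tolist())
print(sense())
E
```

```text
scene [  -9.17245742  827.39080327 1037.70577365] 382.05160068225393 0.995828125 [[-0.86, -0.32, 0.4], [-0.51, 0.57, -0.64], [-0.02, -0.76, -0.66]]
top [ 408.27099584 -140.76633085 1425.34293442] 418.880225121202 0.9958984375 [[0.01, -1.0, 0.1], [-1.0, -0.01, 0.0], [-0.0, -0.1, -1.0]]
{'time_s': 0.1, 'joints': array([-1.34338638e+00,  3.13406983e-01,  1.49837222e+00,  3.79550800e-06,
        1.33101723e+00, -2.23394938e-01]), 'dq': array([-0.00042547, -0.00181196, -0.00324681, -0.00032014,  0.00168221,
       -0.00240122]), 'tau': array([ 1.90458341e-03, -4.12900865e+01, -2.60141051e+01, -2.81057628e-04,
        3.00153049e-03, -3.14667648e-05]), 'eef_pos': array([ 228.67975958, -472.33926829,  249.7814933 ]), 'ee_rot': array([-6.01891803e-04,  9.74704165e-01,  2.23498161e-01,  6.34890728e-07]), 'force': array([ 0.17212204, -0.34680296,  0.51940746]), 'wrist_torque': array([-0.00010433, -0.04445798, -0.01763966]), 'grip_force': 0.0, 'grip_width': 0.9984315811912416}
```

View pics/scene0.png

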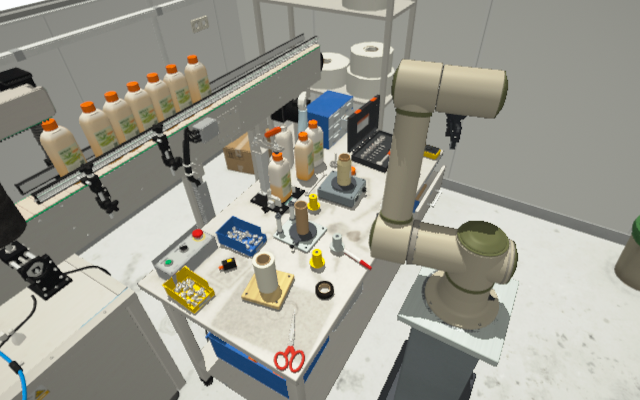

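View pics/top0.png

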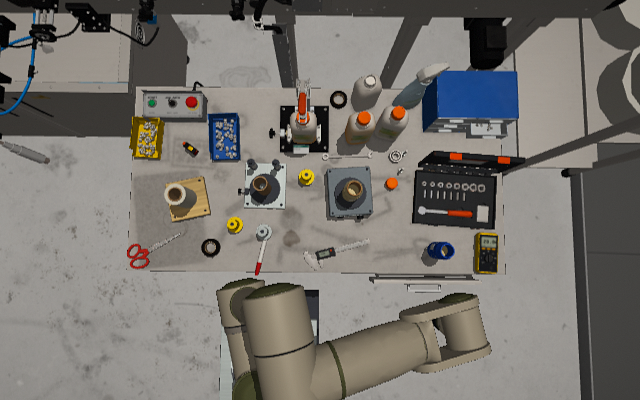

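Top view: label roll (175,195) is on the wooden stand, the core (262,187) on the unwinder, and the backing roll (351,190) on the rewinder. Three things are shaped like the keeper: yellow (306,178), yellow (235,225) and grey (264,234). The grey one fits "steel", and I'll confirm it in a crop. The blue roll (440,250) is the decoy.

Run:
```python
from h import *
c=cam('top'); W=cloud(c); s=cam('scene'); S=cloud(s)
a=cv2.resize(c['image'][205:285,210:310],(500,400),interpolation=cv2.INTER_CUBIC)
b=cv2.resize(s['image'][215:280,300:380],(300,244),interpolation=cv2.INTER_CUBIC)
im=np.zeros((400,800,3),np.uint8); im[:,:500]=a; im[:244,500:]=b; cv2.imwrite('pics/keep.png',im)
def circ(name,u,v,zlo,zhi,r=60):
    for nm,M,cc in(('top',W,c),('scene',S,s)):
        p0=ray(c,u,v,(zlo+zhi)/2)
        m=(M[...,2]>zlo)&(M[...,2]<zhi)&(np.hypot(M[...,0]-p0[0],M[...,1]-p0[1])<r)
        P=M[m]
        if len(P)<5: print(name,nm,len(P));continue
        (x,y),rr=cv2.minEnclosingCircle(P[:,:2].astype(np.float32))
        print(name,nm,len(P),'circ',round(x,1),round(y,1),round(rr,1),'mean',P.mean(0).round(1),'zmed',np.median(P[:,2]).round(1))
circ('label',175,193,143,158)
circ('core',263,183,145,158)
circ('back',351,187,183,196)
circ('backlow',351,187,155,170)
circ('keeper',264,232,60,76)
circ('tape',211,247,12,25); circ('eye',190,149,28,42); circ('caliper',335,250,5,22,130)
circ('yellow1',306,178,60,76);circ('yellow2',235,225,60,76)
# occupancy heightmap
H=np.zeros((40,60))
for x in range(200,700,20):
    row=''
    for y in range(360,-400,-20):
        m=(abs(W[...,0]-x)<10)&(abs(W[...,1]-y)<10)
        h=np.nanmax(W[...,2][m]) if m.any() else -999
        row+='%4d'%max(h,-99)
    print(x,row)
```

```text
label top 242 circ 548.5 281.0 33.8 mean [549.7 280.  147.8] zmed 147.9
label scene 232 circ 548.7 284.0 34.4 mean [547.5 286.3 147.3] zmed 147.4
core top 57 circ 584.4 20.0 22.4 mean [584.2  19.2 150.5] zmed 150.4
core scene 54 circ 583.8 23.1 24.6 mean [585.   24.6 149.5] zmed 149.4
back top 59 circ 567.3 -265.1 22.9 mean [ 569.  -265.1  188.1] zmed 188.2
back scene 37 circ 569.7 -262.3 24.4 mean [ 567.7 -261.2  186.9] zmed 187.4
backlow top 57 circ 568.3 -265.4 28.7 mean [ 564.  -263.   164.9] zmed 164.4
backlow scene 55 circ 566.2 -258.3 27.1 mean [ 562.1 -247.5  163.2] zmed 164.0
keeper top 77 circ 439.4 20.1 15.7 mean [439.2  20.   68.6] zmed 68.3
keeper scene 69 circ 437.4 23.3 18.1 mean [438.3  26.   67.9] zmed 68.4
tape top 174 circ 385.1 198.3 30.4 mean [385.3 197.5  17.2] zmed 17.1
tape scene 186 circ 384.2 201.1 31.5 mean [384.9 202.   16.9] zmed 16.8
eye top 76 circ 718.9 274.6 23.6 mean [719.5 274.6  33.9] zmed 34.4
eye scene 70 circ 719.9 279.5 22.2 mean [718.9 280.7  33.2] zmed 33.2
caliper top 465 circ 385.5 -218.8 126.5 mean [ 376.7 -204.6    9.5] zmed 8.1
caliper s
[... 3593 characters left out ...]
  18   5   4  24  27  25   4   4  54  66  66 185 173  64  58  49   4   8
620    4   3   5  21  25  26  26  20   5   6   5   5   4   9  15  28  29  30  29  28  16   6   6  74  73  73   6   5  55  54  64  66  65  63  56  51   4   4
640    4   4   3   5   5   5   7   7   6   5   6   6   5   4  17  16  25  28  25  94  17  10   5  67  74  70   6  51  56  53  57  54  55  56  54  41   6   6
660   14   5   8   5   9   5   5   5   4   2   5   5   6   8  91 109  99  18  17 106  95  13   7   8  11   3   6   7  43  48  49  51  49  53  52   7   5   6
680    5   4   8   9   4   3   6   5  33  31  25  24  28  15   9  92  14  15  11  88  16   7   4   3   7   8   6  13   4   6   5   4   7   5   6   5   3   5
```

View pics/keep.png

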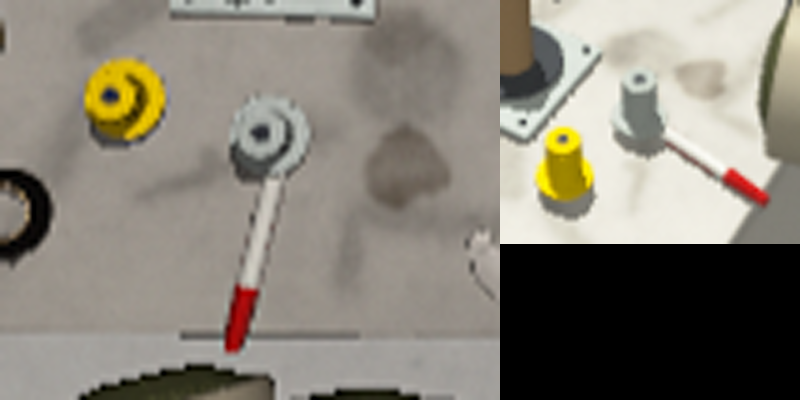

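The enlarged crop shows the grey steel keeper at crop (262,130), with a pen lying beside it on the robot side. The other two are clearly yellow, so the grey one is meant. Its top measures about 69 mm high, which fits 70. The roll heights and radii also agree: label about 150, core about 151, backing about 190. Next I align the tool with the world axes and fly over to the core.

Call:
{"api": "move_arm", "payload": {"moves": [{"turn": [0, 0, 0.113], "translation": [0, 0, 0], "hand": 1}, {"turn": [0, 0, 0.113], "translation": [0, 0, 0], "hand": 1}, {"turn": [0, 0, 0.113], "translation": [0, 0, 0], "hand": 1}, {"turn": [0, 0, 0.113], "translation": [0, 0, 0], "hand": 1}, {"turn": [0, 0, 0], "translation": [22, -31, 0], "hand": 1}, {"turn": [0, 0, 0], "translation": [22, -31, 0], "hand": 1}, {"turn": [0, 0, 0], "translation": [22, -31, 0], "hand": 1}, {"turn": [0, 0, 0], "translation": [22, -31, 0], "hand": 1}, {"turn": [0, 0, 0], "translation": [22, -31, 0], "hand": 1}, {"turn": [0, 0, 0], "translation": [22, -31, 0], "hand": 1}], "grip_force": 25}}

```text
time_s: 1.03
eef_pos: [361.6, -285.1, 250.3]
ee_rot: [-0.0, 1.0, -0.001, 0.0]
force: [0.4, 0.5, 0.3]
grip_width: 1.001
grip_force: 0.0
```

Call:
{"api": "move_arm", "payload": {"moves": [{"turn": [0, 0, 0], "translation": [22, -31, 0], "hand": 1}, {"turn": [0, 0, 0], "translation": [22, -31, 0], "hand": 1}, {"turn": [0, 0, 0], "translation": [22, -31, 0], "hand": 1}, {"turn": [0, 0, 0], "translation": [22, -31, 0], "hand": 1}, {"turn": [0, 0, 0], "translation": [22, -31, 0], "hand": 1}, {"turn": [0, 0, 0], "translation": [22, -31, 0], "hand": 1}, {"turn": [0, 0, 0], "translation": [22, -31, 0], "hand": 1}, {"turn": [0, 0, 0], "translation": [22, -31, 0], "hand": 1}, {"turn": [0, 0, 0], "translation": [0, 0, 0], "hand": 1}]}}

```text
time_s: 1.78
eef_pos: [539.3, -34.2, 249.8]
ee_rot: [-0.001, 1.0, 0.002, 0.0]
force: [0.2, 0.6, -0.3]
grip_width: 1.003
grip_force: 0.0
```

Run:
```python
from h import *
s=sense(); print(s['time_s'],s['eef_pos'],s['ee_rot'],s['joints'].round(2))
c=cam('wrist'); cv2.imwrite('pics/w1.png',c['image']); W=cloud(c); print(c['o'],c['Rwc'].round(2))
for n,zl,zh,p in(('core',145,160,(584,21)),('keeper',60,76,(438,21)),('label',143,158,(548,282)),('back',182,196,(568,-264))):
    m=(W[...,2]>zl)&(W[...,2]<zh)&(np.hypot(W[...,0]-p[0],W[...,1]-p[1])<60); P=W[m]
    if len(P)>10: print(n,len(P),cv2.minEnclosingCircle(P[:,:2].astype(np.float32)),P.mean(0).round(1))
```

```text
1.7833 [539.27694499 -34.1963801  249.82404892] [-7.32771964e-04  9.99997860e-01  1.92536674e-03  1.90906516e-04] [-0.28  0.35  1.45  0.    1.34  1.29]
[622.13680393 -33.69740935 373.50000283] [[ 0.   -0.95 -0.32]
 [-1.   -0.   -0.  ]
 [-0.    0.32 -0.95]]
core 1651 ((586.0595703125, 20.84109878540039), 22.88398551940918) [586.5  21.5 151.2]
keeper 917 ((441.5654602050781, 20.250892639160156), 16.50349998474121) [443.2  19.8  69.1]
```

Wrist view: core at (586,21) with radius 22.9, and keeper at (441,20). Both agree with the overhead figures to within 2 mm. Now I descend and grip the core.

Call:
{"api": "move_arm", "payload": {"moves": [{"turn": [0, 0, 0], "translation": [23, -27, 0], "hand": 1}, {"turn": [0, 0, 0], "translation": [23, -28, 0], "hand": 1}, {"turn": [0, 0, 0], "translation": [0, 0, 20], "hand": 1}, {"turn": [0, 0, 0], "translation": [0, 0, 36], "hand": 1}, {"turn": [0, 0, 0], "translation": [0, 0, 36], "hand": 1}, {"turn": [0, 0, 0], "translation": [0, 0, 36], "hand": 1}, {"turn": [0, 0, 0], "translation": [0, 0, 0], "hand": 0.6}, {"turn": [0, 0, 0], "translation": [0, 0, 0], "hand": 0.45}, {"turn": [0, 0, 0], "translation": [0, 0, 0], "hand": 0.4}, {"turn": [0, 0, 0], "translation": [0, 0, 0], "hand": 0.4}], "grip_force": 25}}

```text
time_s: 2.67
eef_pos: [584.5, 15.5, 125.1]
ee_rot: [0.0, 1.0, -0.001, 0.002]
force: [-0.4, -1.1, 0.8]
grip_width: 0.528
grip_force: 25.9
```

Call:
{"api": "move_arm", "payload": {"moves": [{"turn": [0, 0, 0], "translation": [0, 0, 0], "hand": 0.3}, {"turn": [0, 0, 0], "translation": [0, 0, 0], "hand": 0.3}]}}

```text
time_s: 2.83
eef_pos: [584.3, 16.1, 124.5]
ee_rot: [-0.0, 1.0, -0.001, 0.002]
force: [0.3, 1.4, 6.9]
grip_width: 0.529
grip_force: 23.8
```

Call:
{"api": "move_arm", "payload": {"moves": [{"turn": [0, 0, 0], "translation": [0, 0, -15], "hand": 0.3}, {"turn": [0, 0, 0], "translation": [0, 0, -30], "hand": 0.3}, {"turn": [0, 0, 0], "translation": [0, 0, -35], "hand": 0.3}, {"turn": [0, 0, 0], "translation": [-13, 16, 0], "hand": 0.3}, {"turn": [0, 0, 0], "translation": [-20, 30, 0], "hand": 0.3}, {"turn": [0, 0, 0], "translation": [-20, 30, 0], "hand": 0.3}, {"turn": [0, 0, 0], "translation": [-20, 30, 0], "hand": 0.3}, {"turn": [0, 0, 0], "translation": [-20, 20, 0], "hand": 0.3}, {"turn": [0, 0, 0], "translation": [0, 0, 20], "hand": 0.3}, {"turn": [0, 0, 0], "translation": [0, 0, 30], "hand": 0.3}]}}

```text
time_s: 3.67
eef_pos: [490.9, -111.8, 155.0]
ee_rot: [0.002, 1.0, -0.002, 0.003]
force: [0.5, 0.7, -0.4]
grip_width: 0.53
grip_force: 25.1
```

Call:
{"api": "move_arm", "payload": {"moves": [{"turn": [0, 0, 0], "translation": [0, 0, 25], "hand": 0.3}, {"turn": [0, 0, 0], "translation": [0, 0, 15], "hand": 0.3}, {"turn": [0, 0, 0], "translation": [0, 0, 8], "hand": 0.3}, {"turn": [0, 0, 0], "translation": [0, 0, 3], "hand": 0.3}, {"turn": [0, 0, 0], "translation": [0, 0, 0], "hand": 0.3}, {"turn": [0, 0, 0], "translation": [0, 0, 0], "hand": 0.3}, {"turn": [0, 0, 0], "translation": [0, 0, 0], "hand": 0.3}]}}

```text
time_s: 4.25
eef_pos: [490.7, -110.1, 102.4]
ee_rot: [0.0, 1.0, -0.001, 0.001]
force: [-0.1, 0.5, -0.1]
grip_width: 0.527
grip_force: 25.3
```

Call:
{"api": "move_arm", "payload": {"moves": [{"turn": [0, 0, 0], "translation": [0, 0, 1.5], "hand": 0.3}, {"turn": [0, 0, 0], "translation": [0, 0, 0], "hand": 0.3}, {"turn": [0, 0, 0], "translation": [0, 0, 0], "hand": 0.3}]}}

```text
time_s: 4.5
eef_pos: [490.6, -109.9, 100.5]
ee_rot: [0.0, 1.0, -0.001, 0.001]
force: [-0.2, 1.2, 5.4]
grip_width: 0.526
grip_force: 24.7
```

Call:
{"api": "move_arm", "payload": {"moves": [{"turn": [0, 0, 0], "translation": [0, 0, 1], "hand": 0.3}, {"turn": [0, 0, 0], "translation": [0, 0, 0], "hand": 0.3}, {"turn": [0, 0, 0], "translation": [0, 0, 0], "hand": 0.3}]}}

```text
time_s: 4.75
eef_pos: [490.8, -109.4, 100.1]
ee_rot: [-0.0, 1.0, -0.001, 0.001]
force: [-0.3, 5.5, 12.6]
grip_width: 0.526
grip_force: 23.5
```

Call:
{"api": "move_arm", "payload": {"moves": [{"turn": [0, 0, 0], "translation": [0, 0, 0], "hand": 0.65}, {"turn": [0, 0, 0], "translation": [0, 0, 0], "hand": 0.8}, {"turn": [0, 0, 0], "translation": [0, 0, 0], "hand": 0.8}, {"turn": [0, 0, 0], "translation": [0, 0, -15], "hand": 0.8}, {"turn": [0, 0, 0], "translation": [0, 0, -30], "hand": 0.8}, {"turn": [0, 0, 0], "translation": [0, 0, -35], "hand": 1}, {"turn": [0, 0, 0], "translation": [0, 0, -35], "hand": 1}, {"turn": [0, 0, 0], "translation": [0, 0, -35], "hand": 1}, {"turn": [0, 0, 0], "translation": [0, -30, 0], "hand": 1}, {"turn": [0, 0, 0], "translation": [0, -40, 0], "hand": 1}]}}

```text
time_s: 5.58
eef_pos: [490.8, -41.1, 250.4]
ee_rot: [0.001, 1.0, -0.003, 0.002]
force: [0.3, 0.2, -1.0]
grip_width: 1.002
grip_force: 0.0
```

Call:
{"api": "move_arm", "payload": {"moves": [{"turn": [0, 0, 0], "translation": [0, -40, 0], "hand": 1}, {"turn": [0, 0, 0], "translation": [0, -40, 0], "hand": 1}, {"turn": [0, 0, 0], "translation": [0, -20, 0], "hand": 1}, {"turn": [0, 0, 0], "translation": [0, 0, 0], "hand": 1}, {"turn": [0, 0, 0], "translation": [0, 0, 0], "hand": 1}]}}

```text
time_s: 6.0
eef_pos: [490.2, 60.7, 248.6]
ee_rot: [0.0, 1.0, 0.0, -0.0]
force: [0.2, 0.2, -0.4]
grip_width: 1.001
grip_force: 0.0
```

```bash
cat > m.py <<'E'
from h import *
import sys
s=sense(); print(s['time_s'],s['eef_pos'].round(1),s['force'].round(1))
T=dict(core=(120,133,(490.6,-110)),keeper=(60,76,(440,21)),label=(143,158,(548,282)),back=(182,196,(568,-264)),
 post_u=(70,90,(585,20)),disc_u=(19,32,(585,20)),post_s=(60,88,(549,282)),board_s=(16,28,(549,282)),post_r=(100,127,(568,-263)),disc_r=(58,70,(568,-263)))
def run(cams,names,png=None):
  for n in cams:
    c=cam(n); W=cloud(c)
    if png: cv2.imwrite(f'pics/{png}_{n}.png',c['image'])
    for k in names:
        zl,zh,p=T[k]
        m=(W[...,2]>zl)&(W[...,2]<zh)&(np.hypot(W[...,0]-p[0],W[...,1]-p[1])<(30 if 'post' in k else 60)); P=W[m]
        if len(P)>10:
            (x,y),r=cv2.minEnclosingCircle(P[:,:2].astype(np.float32)); print(n,k,len(P),'circ',round(x,1),round(y,1),'r',round(r,1),'mean',P.mean(0).round(1))
E
python3 -c "
from m import *
run(['wrist','top','scene'],['post_u','disc_u','core','keeper'],'a')"
```

```text
6.0 [490.2  60.7 248.6] [ 0.2  0.2 -0.4]
wrist post_u 779 circ 586.1 20.6 r 11.9 mean [586.   21.7  80.2]
wrist disc_u 10096 circ 584.6 24.2 r 55.8 mean [587.8  22.   24.3]
wrist core 1783 circ 492.2 -107.1 r 23.8 mean [ 492.8 -106.6  126.3]
wrist keeper 1008 circ 440.8 20.6 r 16.8 mean [442.7  21.2  69.4]
top post_u 39 circ 584.5 19.8 r 11.5 mean [583.3  19.   79.1]
top disc_u 585 circ 584.6 19.9 r 51.7 mean [586.   16.   23.7]
top core 59 circ 490.6 -107.4 r 22.5 mean [ 491.7 -107.   126.9]
top keeper 79 circ 439.0 20.1 r 15.9 mean [439.   19.8  68.7]
scene post_u 28 circ 582.0 27.9 r 10.1 mean [582.1  27.5  77.8]
scene disc_u 373 circ 586.2 24.8 r 53.9 mean [581.2  29.4  23.2]
scene core 52 circ 490.6 -102.8 r 23.7 mean [ 490.4 -105.4  125. ]
scene keeper 67 circ 440.3 23.7 r 17.8 mean [438.3  25.4  67.8]
```

View pics/a_wrist.png

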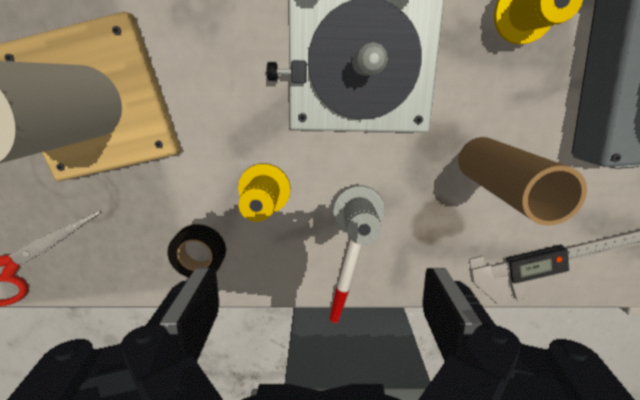

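The picture shows the bare post at (372,57) and the core standing upright at (525,185) on free bench. The keeper at (358,215) is untouched. The bare post measures (586,20.7). Next the label roll.

Call:
{"api": "move_arm", "payload": {"moves": [{"turn": [0, 0, 0], "translation": [10, -36, 0], "hand": 1}, {"turn": [0, 0, 0], "translation": [10, -38, 0], "hand": 1}, {"turn": [0, 0, 0], "translation": [10, -38, 0], "hand": 1}, {"turn": [0, 0, 0], "translation": [10, -38, 0], "hand": 1}, {"turn": [0, 0, 0], "translation": [10, -38, 0], "hand": 1}, {"turn": [0, 0, 0], "translation": [9, -33.6, 0], "hand": 1}, {"turn": [0, 0, 0], "translation": [0, 0, 0], "hand": 1}, {"turn": [0, 0, 0], "translation": [0, 0, 0], "hand": 1}, {"turn": [0, 0, 0], "translation": [0, 0, 0], "hand": 1}]}}

```text
time_s: 6.9
eef_pos: [549.9, 280.4, 248.5]
ee_rot: [0.0, 1.0, -0.001, -0.0]
force: [-0.1, 0.1, -0.6]
grip_width: 1.001
grip_force: 0.0
```

```bash
python3 -c "
from m import *
run(['wrist'],['label','board_s'])"
```

```text
6.9 [549.9 280.4 248.5] [-0.1  0.1 -0.6]
wrist label 5213 circ 550.3 281.9 r 33.3 mean [552.2 281.7 148.4]
wrist board_s 4935 circ 549.0 282.0 r 60.0 mean [573.3 282.1  22.2]
```

Call:
{"api": "move_arm", "payload": {"moves": [{"turn": [0, 0, 0], "translation": [1, 0, 20], "hand": 1}, {"turn": [0, 0, 0], "translation": [0, 0, 35], "hand": 1}, {"turn": [0, 0, 0], "translation": [0, 0, 35], "hand": 1}, {"turn": [0, 0, 0], "translation": [0, 0, 28], "hand": 1}, {"turn": [0, 0, 0], "translation": [0, 0, 14], "hand": 1}, {"turn": [0, 0, 0], "translation": [0, 0, 0], "hand": 0.9}, {"turn": [0, 0, 0], "translation": [0, 0, 0], "hand": 0.7}, {"turn": [0, 0, 0], "translation": [0, 0, 0], "hand": 0.6}, {"turn": [0, 0, 0], "translation": [0, 0, 0], "hand": 0.5}, {"turn": [0, 0, 0], "translation": [0, 0, 0], "hand": 0.5}], "grip_force": 30}}

```text
time_s: 7.78
eef_pos: [551.1, 281.6, 118.0]
ee_rot: [-0.0, 1.0, -0.001, 0.001]
force: [0.3, 0.4, -1.4]
grip_width: 0.767
grip_force: 35.5
```

Call:
{"api": "move_arm", "payload": {"moves": [{"turn": [0, 0, 0], "translation": [0, 0, -15], "hand": 0.5}, {"turn": [0, 0, 0], "translation": [0, 0, -30], "hand": 0.5}, {"turn": [0, 0, 0], "translation": [0, 0, -35], "hand": 0.5}, {"turn": [0, 0, 0], "translation": [0, 0, -20], "hand": 0.5}]}}

```text
time_s: 8.12
eef_pos: [551.3, 281.9, 221.2]
ee_rot: [-0.001, 1.0, -0.001, 0.002]
force: [0.9, 0.7, -1.2]
grip_width: 0.763
grip_force: 35.5
```

Call:
{"api": "move_arm", "payload": {"moves": [{"turn": [0, 0, 0], "translation": [3, 18, 0], "hand": 0.5}, {"turn": [0, 0, 0], "translation": [4.5, 34, 0], "hand": 0.5}, {"turn": [0, 0, 0], "translation": [5, 38, 0], "hand": 0.5}, {"turn": [0, 0, 0], "translation": [5, 38, 0], "hand": 0.5}, {"turn": [0, 0, 0], "translation": [5, 38, 0], "hand": 0.5}, {"turn": [0, 0, 0], "translation": [5, 38, 0], "hand": 0.5}, {"turn": [0, 0, 0], "translation": [5, 35, 0], "hand": 0.5}, {"turn": [0, 0, 0], "translation": [3, 22, 0], "hand": 0.5}, {"turn": [0, 0, 0], "translation": [0, 0, 0], "hand": 0.5}, {"turn": [0, 0, 0], "translation": [0, 0, 0], "hand": 0.5}]}}

```text
time_s: 8.95
eef_pos: [585.9, 19.7, 217.2]
ee_rot: [-0.0, 1.0, -0.002, 0.0]
force: [-0.6, 0.6, -1.3]
grip_width: 0.766
grip_force: 35.5
```

```bash
python3 -c "
from m import *
T['label2']=(235,270,(586,21)); T['board_s']=(16,28,(549,282))
run(['wrist','top'],['label2','post_s','board_s','keeper'],'b')"
```

```text
8.95 [585.9  19.7 217.2] [-0.6  0.6 -1.3]
wrist label2 34444 circ 586.2 21.0 r 60.0 mean [595.6  20.7 250.9]
wrist post_s 664 circ 550.2 278.9 r 12.0 mean [551.8 272.8  70.4]
wrist board_s 9023 circ 549.0 282.0 r 60.0 mean [551.9 271.8  22. ]
top label2 19 circ 564.7 0.9 r 37.8 mean [566.4  -2.4 251.2]
top post_s 48 circ 548.5 279.4 r 11.5 mean [547.4 277.5  76.2]
top board_s 871 circ 548.9 282.2 r 59.9 mean [548.5 281.   21.3]
top keeper 77 circ 439.3 19.9 r 15.9 mean [439.   19.6  69.4]
```

View pics/b_wrist.png

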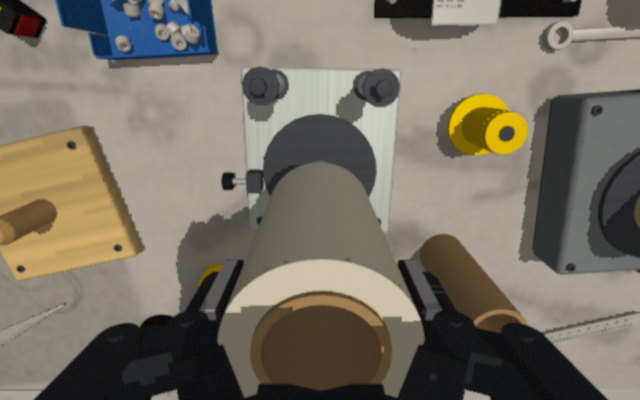

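The label roll is held upright over the unwinder disc, and the free stand post is visible at (30,220). Lowering it now.

Call:
{"api": "move_arm", "payload": {"moves": [{"turn": [0, 0, 0], "translation": [0.5, 0, 15], "hand": 0.5}, {"turn": [0, 0, 0], "translation": [0, 0, 15], "hand": 0.5}, {"turn": [0, 0, 0], "translation": [0, 0, 15], "hand": 0.5}, {"turn": [0, 0, 0], "translation": [0, 0, 15], "hand": 0.5}, {"turn": [0, 0, 0], "translation": [0, 0, 15], "hand": 0.5}, {"turn": [0, 0, 0], "translation": [0, 0, 12], "hand": 0.5}, {"turn": [0, 0, 0], "translation": [0, 0, 6], "hand": 0.5}, {"turn": [0, 0, 0], "translation": [0, 0, 3], "hand": 0.5}, {"turn": [0, 0, 0], "translation": [0, 0, 0], "hand": 0.5}, {"turn": [0, 0, 0], "translation": [0, 0, 0], "hand": 0.5}]}}

```text
time_s: 9.88
eef_pos: [586.6, 20.9, 121.5]
ee_rot: [0.0, 1.0, -0.0, 0.001]
force: [0.5, 0.2, -1.7]
grip_width: 0.768
grip_force: 35.5
```

Call:
{"api": "move_arm", "payload": {"moves": [{"turn": [0, 0, 0], "translation": [0, 0, 1.5], "hand": 0.5}, {"turn": [0, 0, 0], "translation": [0, 0, 0], "hand": 0.5}, {"turn": [0, 0, 0], "translation": [0, 0, 0], "hand": 0.5}]}}

```text
time_s: 10.13
eef_pos: [586.5, 20.6, 119.7]
ee_rot: [0.0, 1.0, -0.001, 0.0]
force: [0.2, 0.1, -0.5]
grip_width: 0.767
grip_force: 35.5
```

Call:
{"api": "move_arm", "payload": {"moves": [{"turn": [0, 0, 0], "translation": [0, 0, 1], "hand": 0.5}, {"turn": [0, 0, 0], "translation": [0, 0, 0.7], "hand": 0.5}, {"turn": [0, 0, 0], "translation": [0, 0, 0], "hand": 0.5}, {"turn": [0, 0, 0], "translation": [0, 0, 0], "hand": 0.5}]}}

```text
time_s: 10.47
eef_pos: [586.9, 20.7, 119.6]
ee_rot: [0.0, 1.0, -0.001, 0.001]
force: [-4.8, 2.7, 11.9]
grip_width: 0.766
grip_force: 36.4
```

Call:
{"api": "move_arm", "payload": {"moves": [{"turn": [0, 0, 0], "translation": [0, 0, 0], "hand": 0.85}, {"turn": [0, 0, 0], "translation": [0, 0, 0], "hand": 1}, {"turn": [0, 0, 0], "translation": [0, 0, 0], "hand": 1}, {"turn": [0, 0, 0], "translation": [0, 0, -15], "hand": 1}, {"turn": [0, 0, 0], "translation": [0, 0, -30], "hand": 1}, {"turn": [0, 0, 0], "translation": [0, 0, -35], "hand": 1}, {"turn": [0, 0, 0], "translation": [-25, 0, -20], "hand": 1}, {"turn": [0, 0, 0], "translation": [-40, 0, 0], "hand": 1}, {"turn": [0, 0, 0], "translation": [-40, 0, 0], "hand": 1}, {"turn": [0, 0, 0], "translation": [-40, 0, 0], "hand": 0.8}]}}

```text
time_s: 11.3
eef_pos: [439.5, 20.9, 217.4]
ee_rot: [0.0, 1.0, -0.001, 0.0]
force: [0.8, -1.0, 0.3]
grip_width: 0.885
grip_force: 0.0
```

Call:
{"api": "move_arm", "payload": {"moves": [{"turn": [0, 0, 0], "translation": [0, 0, 25], "hand": 0.75}, {"turn": [0, 0, 0], "translation": [0, 0, 25], "hand": 0.75}, {"turn": [0, 0, 0], "translation": [0, 0, 0], "hand": 0.75}, {"turn": [0, 0, 0], "translation": [0, 0, 0], "hand": 0.75}]}}

```text
time_s: 11.63
eef_pos: [441.2, 20.8, 167.5]
ee_rot: [-0.0, 1.0, -0.001, -0.001]
force: [-0.1, 0.1, -0.6]
grip_width: 0.753
grip_force: 0.0
```

```bash
python3 -c "
from m import *
T['label2']=(146,160,(586,21)); T['bore']=(155,190,(568,-264))
run(['wrist','top'],['label2','keeper'],'c')"
```

```text
11.6333 [441.2  20.8 167.5] [-0.1  0.1 -0.6]
wrist keeper 1909 circ 441.0 20.8 r 16.6 mean [442.5  20.8  69.6]
top label2 221 circ 585.8 20.9 r 33.0 mean [585.4  20.6 150. ]
```

View pics/c_wrist.png

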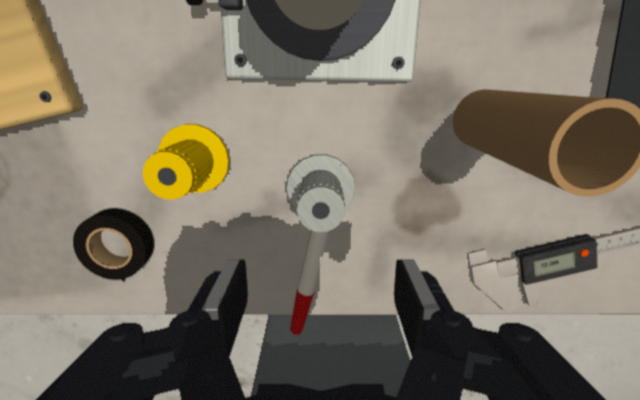

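The steel keeper sits dead centre at (320,190), between the open fingers. Descending and gripping it.

Call:
{"api": "move_arm", "payload": {"moves": [{"turn": [0, 0, 0], "translation": [0, 0, 25], "hand": 0.75}, {"turn": [0, 0, 0], "translation": [0, 0, 35], "hand": 0.75}, {"turn": [0, 0, 0], "translation": [0, 0, 30], "hand": 0.75}, {"turn": [0, 0, 0], "translation": [0, 0, 20], "hand": 0.75}, {"turn": [0, 0, 0], "translation": [0, 0, 9], "hand": 0.75}, {"turn": [0, 0, 0], "translation": [0, 0, 0], "hand": 0.6}, {"turn": [0, 0, 0], "translation": [0, 0, 0], "hand": 0.4}, {"turn": [0, 0, 0], "translation": [0, 0, 0], "hand": 0.3}, {"turn": [0, 0, 0], "translation": [0, 0, 0], "hand": 0.25}, {"turn": [0, 0, 0], "translation": [0, 0, 0], "hand": 0.2}], "grip_force": 40}}

```text
time_s: 12.57
eef_pos: [442.4, 20.6, 50.1]
ee_rot: [0.0, 1.0, -0.001, 0.002]
force: [-0.4, 1.0, 7.3]
grip_width: 0.359
grip_force: 39.5
```

Call:
{"api": "move_arm", "payload": {"moves": [{"turn": [0, 0, 0], "translation": [0, 0, 0], "hand": 0.2}, {"turn": [0, 0, 0], "translation": [0, 0, -15], "hand": 0.2}, {"turn": [0, 0, 0], "translation": [0, 0, -35], "hand": 0.2}, {"turn": [0, 0, 0], "translation": [0, 0, -35], "hand": 0.2}, {"turn": [0, 0, 0], "translation": [0, 0, -35], "hand": 0.2}, {"turn": [0, 0, 0], "translation": [0, 0, -35], "hand": 0.2}, {"turn": [0, 0, 0], "translation": [0, 0, -25], "hand": 0.2}]}}

```text
time_s: 13.15
eef_pos: [441.5, 20.8, 232.4]
ee_rot: [0.0, 1.0, -0.001, 0.002]
force: [-0.2, 0.2, -1.9]
grip_width: 0.355
grip_force: 40.0
```

Call:
{"api": "move_arm", "payload": {"moves": [{"turn": [0, 0, 0], "translation": [20, 0, 0], "hand": 0.2}, {"turn": [0, 0, 0], "translation": [35, 0, 0], "hand": 0.2}, {"turn": [0, 0, 0], "translation": [35, 0, 0], "hand": 0.2}, {"turn": [0, 0, 0], "translation": [35, 0, 0], "hand": 0.2}, {"turn": [0, 0, 0], "translation": [20, 0, 0], "hand": 0.2}, {"turn": [0, 0, 0], "translation": [0, 0, 0], "hand": 0.2}, {"turn": [0, 0, 0], "translation": [0, 0, 0], "hand": 0.2}]}}

```text
time_s: 13.73
eef_pos: [586.3, 20.7, 228.4]
ee_rot: [-0.0, 1.0, -0.0, -0.0]
force: [-0.8, -0.1, -1.3]
grip_width: 0.356
grip_force: 40.0
```

```bash
python3 -c "
from m import *
T['label2']=(146,158,(586,21));T['kt']=(240,265,(586,21));T['fl']=(198,210,(586,21))
run(['wrist','top','scene'],['label2','kt','fl'],'d')"
```

```text
13.7333 [586.3  20.7 228.4] [-0.8 -0.1 -1.3]
wrist label2 3601 circ 587.2 21.6 r 33.1 mean [603.   21.9 150.4]
wrist kt 14528 circ 587.8 20.8 r 50.5 mean [591.6  21.  253.2]
wrist fl 3331 circ 585.3 21.0 r 26.9 mean [600.4  20.8 200.9]
top label2 22 circ 578.4 19.3 r 31.8 mean [575.    1.2 149.5]
scene label2 131 circ 584.1 24.8 r 33.5 mean [583.8  28.8 149.3]
scene kt 110 circ 578.5 24.3 r 47.1 mean [577.1  25.4 253.1]
scene fl 66 circ 580.5 24.7 r 27.4 mean [573.   31.5 201.7]
```

View pics/d_wrist.png

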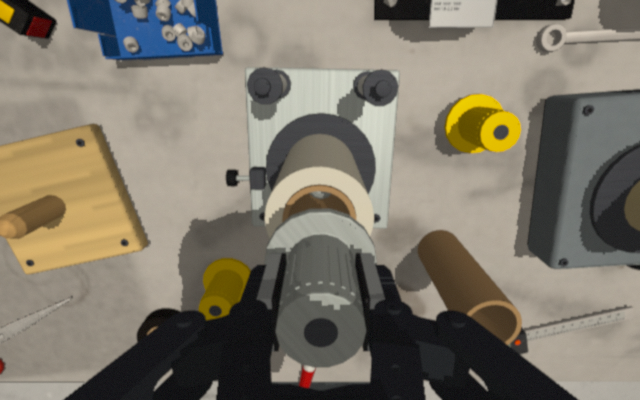

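The keeper is upright with its flange at (320,235), above the bore mouth at (320,200). It is within 2 mm laterally. Lowering it.

Call:
{"api": "move_arm", "payload": {"moves": [{"turn": [0, 0, 0], "translation": [1, 0, 10], "hand": 0.2}, {"turn": [0, 0, 0], "translation": [0, 0, 10], "hand": 0.2}, {"turn": [0, 0, 0], "translation": [0, 0, 10], "hand": 0.2}, {"turn": [0, 0, 0], "translation": [0, 0, 7], "hand": 0.2}, {"turn": [0, 0, 0], "translation": [0, 0, 3], "hand": 0.2}, {"turn": [0, 0, 0], "translation": [0, 0, 0], "hand": 0.2}, {"turn": [0, 0, 0], "translation": [0, 0, 0], "hand": 0.2}]}}

```text
time_s: 14.47
eef_pos: [587.4, 20.6, 188.6]
ee_rot: [-0.0, 1.0, -0.001, 0.0]
force: [0.4, -0.2, -1.9]
grip_width: 0.356
grip_force: 40.0
```

Call:
{"api": "move_arm", "payload": {"moves": [{"turn": [0, 0, 0], "translation": [0, 0, 1.5], "hand": 0.2}, {"turn": [0, 0, 0], "translation": [0, 0, 1], "hand": 0.2}, {"turn": [0, 0, 0], "translation": [0, 0, 0], "hand": 0.2}, {"turn": [0, 0, 0], "translation": [0, 0, 0], "hand": 0.2}]}}

```text
time_s: 14.8
eef_pos: [587.4, 20.6, 186.3]
ee_rot: [0.0, 1.0, -0.001, 0.0]
force: [-0.1, -1.3, -1.2]
grip_width: 0.357
grip_force: 40.2
```

Call:
{"api": "move_arm", "payload": {"moves": [{"turn": [0, 0, 0], "translation": [0, 0, 1], "hand": 0.2}, {"turn": [0, 0, 0], "translation": [0, 0, 0.8], "hand": 0.2}, {"turn": [0, 0, 0], "translation": [0, 0, 0], "hand": 0.2}, {"turn": [0, 0, 0], "translation": [0, 0, 0], "hand": 0.2}]}}

```text
time_s: 15.13
eef_pos: [587.8, 20.5, 186.2]
ee_rot: [0.0, 1.0, -0.001, 0.001]
force: [-3.7, -0.2, 8.9]
grip_width: 0.357
grip_force: 41.2
```

Call:
{"api": "move_arm", "payload": {"moves": [{"turn": [0, 0, 0], "translation": [0, 0, 0], "hand": 0.5}, {"turn": [0, 0, 0], "translation": [0, 0, 0], "hand": 0.7}, {"turn": [0, 0, 0], "translation": [0, 0, 0], "hand": 0.7}, {"turn": [0, 0, 0], "translation": [0, 0, -15], "hand": 0.7}, {"turn": [0, 0, 0], "translation": [0, 0, -30], "hand": 0.8}, {"turn": [0, 0, 0], "translation": [0, 0, -35], "hand": 1}, {"turn": [0, 0, 0], "translation": [-2, 25, -10], "hand": 1}, {"turn": [0, 0, 0], "translation": [-2, 40, 0], "hand": 1}, {"turn": [0, 0, 0], "translation": [-2, 40, 0], "hand": 1}, {"turn": [0, 0, 0], "translation": [-2, 40, 0], "hand": 1}]}}

```text
time_s: 15.97
eef_pos: [578.8, -125.8, 274.4]
ee_rot: [0.0, 1.0, -0.0, 0.0]
force: [1.7, -0.2, 0.0]
grip_width: 1.001
grip_force: 0.0
```

Call:
{"api": "move_arm", "payload": {"moves": [{"turn": [0, 0, 0], "translation": [-2, 40, 0], "hand": 1}, {"turn": [0, 0, 0], "translation": [-2, 40, 0], "hand": 1}, {"turn": [0, 0, 0], "translation": [-4, 40, 0], "hand": 1}, {"turn": [0, 0, 0], "translation": [-2, 20, 0], "hand": 1}, {"turn": [0, 0, 0], "translation": [0, 0, 0], "hand": 1}, {"turn": [0, 0, 0], "translation": [0, 0, 0], "hand": 1}, {"turn": [0, 0, 0], "translation": [0, 0, 0], "hand": 1}]}}

```text
time_s: 16.55
eef_pos: [569.1, -263.6, 274.2]
ee_rot: [-0.0, 1.0, -0.0, -0.0]
force: [-0.3, 0.3, -0.5]
grip_width: 1.002
grip_force: 0.0
```

```bash
python3 -c "
from m import *
T['kt']=(196,212,(586,21));T['fl']=(154,164,(586,21));T['backlow']=(155,172,(568,-264))
run(['wrist','top','scene'],['kt','fl','back','backlow','core'],'e')
c=cam('scene'); cv2.imwrite('pics/e_crop.png',cv2.resize(c['image'][150:310,240:400],(600,600),interpolation=cv2.INTER_CUBIC))"
```

```text
16.55 [ 569.1 -263.6  274.2] [-0.3  0.3 -0.5]
wrist back 1551 circ 569.1 -265.0 r 22.8 mean [ 569.5 -265.3  188.6]
wrist backlow 1526 circ 569.4 -265.5 r 28.4 mean [ 575.4 -265.4  165.2]
wrist core 1189 circ 491.6 -107.7 r 23.8 mean [ 492.9 -107.4  126. ]
top kt 98 circ 583.4 19.7 r 16.3 mean [583.4  19.4 204.8]
top fl 107 circ 585.3 17.1 r 29.2 mean [579.4  15.4 157.8]
top back 26 circ 560.7 -262.4 r 19.3 mean [ 553.2 -258.1  188.2]
top backlow 37 circ 562.7 -263.7 r 27.4 mean [ 550.9 -256.4  165.7]
top core 36 circ 490.5 -107.3 r 22.3 mean [ 497.7 -100.6  127.1]
scene kt 66 circ 583.1 23.7 r 17.9 mean [582.   25.7 203.5]
scene fl 80 circ 583.4 23.1 r 28.2 mean [578.3  31.2 157.4]
scene back 42 circ 569.9 -257.8 r 26.8 mean [ 565.2 -259.9  186.4]
scene backlow 66 circ 566.2 -258.2 r 28.6 mean [ 562.5 -249.4  164.2]
scene core 54 circ 491.9 -102.5 r 26.6 mean [ 490.7 -103.3  125.4]
```

View pics/e_crop.png

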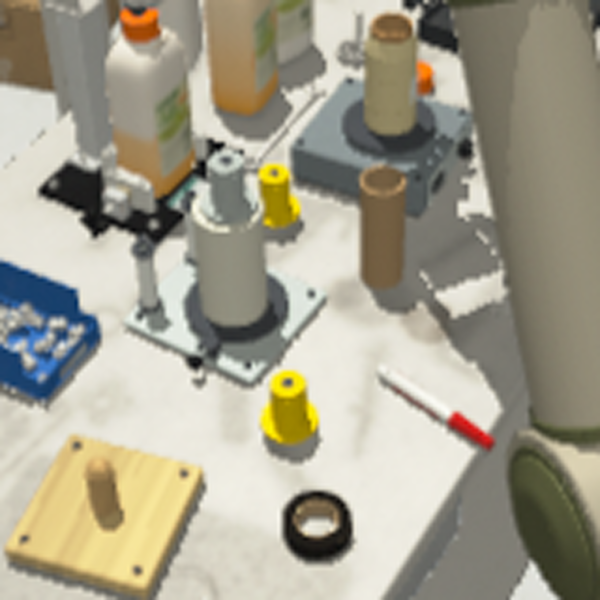

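The keeper's flange sits flat on the label roll (crop (235,205), top about 205, expected 206). The core stands upright at (383,225). Now the backing roll, measured at (569,-265).

Call:
{"api": "move_arm", "payload": {"moves": [{"turn": [0, 0, 0], "translation": [0.5, 1.2, 20], "hand": 1}, {"turn": [0, 0, 0], "translation": [0, 0, 35], "hand": 1}, {"turn": [0, 0, 0], "translation": [0, 0, 35], "hand": 1}, {"turn": [0, 0, 0], "translation": [0, 0, 25], "hand": 1}, {"turn": [0, 0, 0], "translation": [0, 0, 12], "hand": 1}, {"turn": [0, 0, 0], "translation": [0, 0, 0], "hand": 0.8}, {"turn": [0, 0, 0], "translation": [0, 0, 0], "hand": 0.65}, {"turn": [0, 0, 0], "translation": [0, 0, 0], "hand": 0.5}, {"turn": [0, 0, 0], "translation": [0, 0, 0], "hand": 0.4}, {"turn": [0, 0, 0], "translation": [0, 0, 0], "hand": 0.4}], "grip_force": 30}}

```text
time_s: 17.58
eef_pos: [570.3, -265.9, 149.4]
ee_rot: [0.001, 1.0, -0.001, 0.002]
force: [0.3, 1.2, 6.2]
grip_width: 0.668
grip_force: 32.6
```

Call:
{"api": "move_arm", "payload": {"moves": [{"turn": [0, 0, 0], "translation": [0, 0, 0], "hand": 0.4}, {"turn": [0, 0, 0], "translation": [0, 0, -15], "hand": 0.4}, {"turn": [0, 0, 0], "translation": [0, 0, -30], "hand": 0.4}, {"turn": [0, 0, 0], "translation": [0, 0, -35], "hand": 0.4}, {"turn": [0, 0, 0], "translation": [0, 0, -20], "hand": 0.4}]}}

```text
time_s: 18.0
eef_pos: [569.9, -265.9, 251.6]
ee_rot: [0.001, 1.0, -0.001, 0.002]
force: [0.2, -0.7, -0.9]
grip_width: 0.666
grip_force: 32.6
```

Call:
{"api": "move_arm", "payload": {"moves": [{"turn": [0, 0, 0], "translation": [-20, -5, -30], "hand": 0.4}, {"turn": [0, 0, 0], "translation": [-20, -20, -30], "hand": 0.4}, {"turn": [0, 0, 0], "translation": [0, -35, -10], "hand": 0.4}, {"turn": [0, 0, 0], "translation": [0, -40, 0], "hand": 0.4}, {"turn": [0, 0, 0], "translation": [0, -40, 0], "hand": 0.4}, {"turn": [0, 0, 0], "translation": [0, -40, 0], "hand": 0.4}, {"turn": [0, 0, 0], "translation": [0, -40, 0], "hand": 0.4}, {"turn": [0, 0, 0], "translation": [0, -40, 0], "hand": 0.4}, {"turn": [0, 0, 0], "translation": [0, -40, 0], "hand": 0.4}, {"turn": [0, 0, 0], "translation": [0, -40, 0], "hand": 0.4}]}}

```text
time_s: 18.83
eef_pos: [529.4, 76.4, 318.0]
ee_rot: [0.0, 1.0, -0.001, 0.001]
force: [1.6, 0.8, -1.3]
grip_width: 0.661
grip_force: 32.7
```

Call:
{"api": "move_arm", "payload": {"moves": [{"turn": [0, 0, 0], "translation": [0, -40, 0], "hand": 0.4}, {"turn": [0, 0, 0], "translation": [0, -40, 0], "hand": 0.4}, {"turn": [0, 0, 0], "translation": [0, -25, 0], "hand": 0.4}, {"turn": [0, 0, 0], "translation": [0, 0, 0], "hand": 0.4}, {"turn": [0, 0, 0], "translation": [0, 0, 0], "hand": 0.4}, {"turn": [0, 0, 0], "translation": [0, 0, 0], "hand": 0.4}]}}

```text
time_s: 19.33
eef_pos: [530.0, 179.0, 317.5]
ee_rot: [0.0, 1.0, -0.001, 0.0]
force: [-0.2, -0.2, -0.3]
grip_width: 0.663
grip_force: 32.7
```

```bash
python3 -c "
from m import *
T['post_s']=(70,88,(550,282));T['post_r']=(110,127,(568,-263));T['inhand']=(340,360,(529.2,179))
run(['wrist','top','scene'],['post_s','board_s','post_r','disc_r','inhand'],'f')
c=cam('wrist')
W=cloud(c);m=(W[...,2]>8)&(W[...,2]<30)&(np.hypot(W[...,0]-549,W[...,1]-282)<95);P=W[m][:,:2].astype(np.float32);print(cv2.minAreaRect(P))"
```

```text
19.3333 [530.  179.  317.5] [-0.2 -0.2 -0.3]
wrist post_s 414 circ 549.4 281.2 r 12.1 mean [550.8 279.3  78. ]
wrist board_s 7768 circ 549.0 282.0 r 60.0 mean [551.5 281.4  22.1]
wrist inhand 22607 circ 529.2 179.0 r 60.0 mean [538.2 179.2 352.1]
top board_s 49 circ 548.7 282.0 r 59.7 mean [523.5 296.9  21.1]
top post_r 42 circ 567.6 -266.0 r 11.6 mean [ 567.7 -265.3  117.9]
top disc_r 622 circ 568.8 -265.5 r 52.0 mean [ 568.1 -265.9   61.8]
top inhand 25 circ 519.2 141.4 r 20.9 mean [520.3 140.2 352.2]
scene post_s 38 circ 547.0 285.9 r 11.9 mean [545.8 286.1  76.8]
scene board_s 777 circ 549.2 282.0 r 59.9 mean [545.6 285.4  21.2]
scene post_r 22 circ 567.0 -258.6 r 11.0 mean [ 566.5 -258.1  115.1]
scene disc_r 243 circ 567.2 -262.2 r 53.5 mean [ 565.7 -255.6   61.1]
scene inhand 207 circ 526.4 179.4 r 59.8 mean [519.8 184.1 350.6]
((549.457763671875, 280.7276306152344), (132.40660095214844, 131.77012634277344), 12.724149703979492)
```

View pics/f_wrist.png

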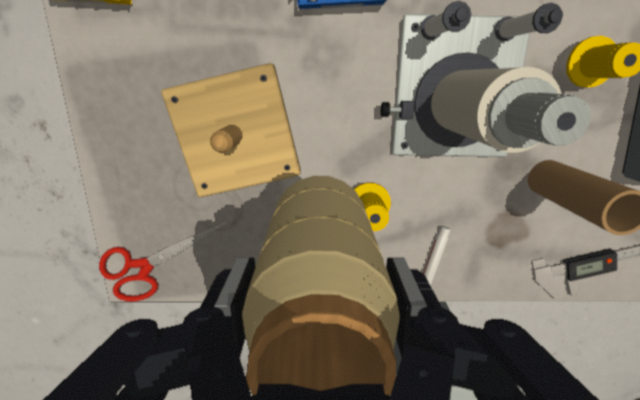

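The label roll and keeper are in place at upper right, and the stand's post is at (222,140). The backing roll is held upright. The board rectangle measures 132 x 132 centred at (549.5,281), as expected.

Call:
{"api": "move_arm", "payload": {"moves": [{"turn": [0, 0, 0], "translation": [5, -30, 15], "hand": 0.4}, {"turn": [0, 0, 0], "translation": [7, -38, 15], "hand": 0.4}, {"turn": [0, 0, 0], "translation": [8.3, -33.3, 20], "hand": 0.4}, {"turn": [0, 0, 0], "translation": [0, 0, 30], "hand": 0.4}, {"turn": [0, 0, 0], "translation": [0, 0, 30], "hand": 0.4}, {"turn": [0, 0, 0], "translation": [0, 0, 15], "hand": 0.4}, {"turn": [0, 0, 0], "translation": [0, 0, 10], "hand": 0.4}, {"turn": [0, 0, 0], "translation": [0, 0, 0], "hand": 0.4}, {"turn": [0, 0, 0], "translation": [0, 0, 0], "hand": 0.4}]}}

```text
time_s: 20.28
eef_pos: [550.9, 280.4, 183.2]
ee_rot: [-0.0, 1.0, -0.001, 0.0]
force: [-0.2, 0.1, -1.3]
grip_width: 0.662
grip_force: 32.8
```

Call:
{"api": "move_arm", "payload": {"moves": [{"turn": [0, 0, 0], "translation": [0, 0, 10], "hand": 0.4}, {"turn": [0, 0, 0], "translation": [0, 0, 15], "hand": 0.4}, {"turn": [0, 0, 0], "translation": [0, 0, 15], "hand": 0.4}, {"turn": [0, 0, 0], "translation": [0, 0, 15], "hand": 0.4}, {"turn": [0, 0, 0], "translation": [0, 0, 10], "hand": 0.4}, {"turn": [0, 0, 0], "translation": [0, 0, 5], "hand": 0.4}, {"turn": [0, 0, 0], "translation": [0, 0, 2], "hand": 0.4}, {"turn": [0, 0, 0], "translation": [0, 0, 0], "hand": 0.4}, {"turn": [0, 0, 0], "translation": [0, 0, 0], "hand": 0.4}]}}

```text
time_s: 21.03
eef_pos: [550.9, 280.9, 111.2]
ee_rot: [-0.0, 1.0, -0.001, 0.001]
force: [-0.1, -0.3, -1.5]
grip_width: 0.664
grip_force: 32.8
```

Call:
{"api": "move_arm", "payload": {"moves": [{"turn": [0, 0, 0], "translation": [0, 0, 1.5], "hand": 0.4}, {"turn": [0, 0, 0], "translation": [0, 0, 1], "hand": 0.4}, {"turn": [0, 0, 0], "translation": [0, 0, 0], "hand": 0.4}, {"turn": [0, 0, 0], "translation": [0, 0, 0], "hand": 0.4}]}}

```text
time_s: 21.37
eef_pos: [551.1, 281.0, 109.5]
ee_rot: [-0.0, 1.0, -0.001, 0.001]
force: [-1.2, -1.0, 6.7]
grip_width: 0.662
grip_force: 33.4
```

Call:
{"api": "move_arm", "payload": {"moves": [{"turn": [0, 0, 0], "translation": [0, 0, 1], "hand": 0.4}, {"turn": [0, 0, 0], "translation": [0, 0, 0.5], "hand": 0.4}, {"turn": [0, 0, 0], "translation": [0, 0, 0], "hand": 0.4}, {"turn": [0, 0, 0], "translation": [0, 0, 0], "hand": 0.4}]}}

```text
time_s: 21.7
eef_pos: [551.4, 281.1, 109.4]
ee_rot: [-0.0, 1.0, -0.0, 0.002]
force: [-4.3, -1.2, 15.4]
grip_width: 0.66
grip_force: 34.1
```

Call:
{"api": "move_arm", "payload": {"moves": [{"turn": [0, 0, 0], "translation": [0, 0, 0], "hand": 0.8}, {"turn": [0, 0, 0], "translation": [0, 0, 0], "hand": 1}, {"turn": [0, 0, 0], "translation": [0, 0, 0], "hand": 1}, {"turn": [0, 0, 0], "translation": [0, 0, -15], "hand": 1}, {"turn": [0, 0, 0], "translation": [0, 0, -30], "hand": 1}, {"turn": [0, 0, 0], "translation": [0, 0, -35], "hand": 1}, {"turn": [0, 0, 0], "translation": [0, 0, -35], "hand": 1}, {"turn": [0, 0, 0], "translation": [-10, 15, -25], "hand": 1}, {"turn": [0, 0, 0], "translation": [-10, 36, 0], "hand": 1}, {"turn": [0, 0, 0], "translation": [-8, 40, 0], "hand": 1}]}}

```text
time_s: 22.53
eef_pos: [521.9, 189.9, 247.6]
ee_rot: [-0.0, 1.0, 0.001, 0.001]
force: [0.5, -0.7, -0.6]
grip_width: 0.996
grip_force: 0.0
```

Call:
{"api": "move_arm", "payload": {"moves": [{"turn": [0, 0, 0], "translation": [-8, 40, 0], "hand": 1}, {"turn": [0, 0, 0], "translation": [-8, 40, 0], "hand": 1}, {"turn": [0, 0, 0], "translation": [-4, 40, 0], "hand": 1}, {"turn": [0, 0, 0], "translation": [-2, 40, 0], "hand": 1}, {"turn": [0, 0, 0], "translation": [-2, 40, 0], "hand": 1}, {"turn": [0, 0, 0], "translation": [-2, 40, 0], "hand": 1}, {"turn": [0, 0, 0], "translation": [-2, 40, 0], "hand": 0.9}, {"turn": [0, 0, 0], "translation": [-2, 17.6, 0], "hand": 0.9}, {"turn": [0, 0, 0], "translation": [0, 0, 0], "hand": 0.9}, {"turn": [0, 0, 0], "translation": [0, 0, 0], "hand": 0.9}]}}

```text
time_s: 23.37
eef_pos: [491.8, -108.3, 246.1]
ee_rot: [-0.0, 1.0, -0.002, -0.0]
force: [-0.4, -0.5, -0.3]
grip_width: 0.895
grip_force: 0.0
```

```bash
python3 -c "
from m import *
T['bs']=(142,156,(550,281)); T['post_r']=(110,127,(568,-263))
run(['wrist','top','scene'],['core','post_r','disc_r','bs'],'g')"
```

```text
23.3667 [ 491.8 -108.3  246.1] [-0.4 -0.5 -0.3]
wrist core 1268 circ 492.1 -106.7 r 23.0 mean [ 492.2 -106.8  127. ]
wrist post_r 1049 circ 570.1 -264.9 r 12.1 mean [ 570.2 -261.5  118. ]
wrist disc_r 11412 circ 569.9 -265.2 r 52.2 mean [ 572.5 -261.    62.4]
top post_r 40 circ 568.9 -265.5 r 11.5 mean [ 568.3 -265.2  117.8]
top disc_r 620 circ 568.2 -266.1 r 51.9 mean [ 567.8 -265.6   61.8]
top bs 67 circ 548.6 279.6 r 23.4 mean [548.8 279.7 147.4]
scene core 54 circ 492.1 -103.2 r 26.7 mean [ 492.1 -104.4  125.5]
scene post_r 20 circ 565.8 -257.3 r 10.4 mean [ 565.8 -257.1  116.4]
scene disc_r 220 circ 566.2 -260.8 r 55.7 mean [ 561.8 -252.8   61.3]
scene bs 80 circ 548.3 283.9 r 23.2 mean [547.5 285.7 147. ]
```

The backing roll's top reads about 149 on the stand (expected 150), so it is seated. Rewinder post is at (570,-265). Now picking up the core.

Call:
{"api": "move_arm", "payload": {"moves": [{"turn": [0, 0, 0], "translation": [0.5, -0.5, 20], "hand": 0.9}, {"turn": [0, 0, 0], "translation": [0, 0, 40], "hand": 0.9}, {"turn": [0, 0, 0], "translation": [0, 0, 40], "hand": 0.9}, {"turn": [0, 0, 0], "translation": [0, 0, 30], "hand": 0.9}, {"turn": [0, 0, 0], "translation": [0, 0, 17], "hand": 0.9}, {"turn": [0, 0, 0], "translation": [0, 0, 0], "hand": 0.7}, {"turn": [0, 0, 0], "translation": [0, 0, 0], "hand": 0.55}, {"turn": [0, 0, 0], "translation": [0, 0, 0], "hand": 0.45}, {"turn": [0, 0, 0], "translation": [0, 0, 0], "hand": 0.35}, {"turn": [0, 0, 0], "translation": [0, 0, 0], "hand": 0.3}], "grip_force": 25}}

```text
time_s: 24.35
eef_pos: [493.2, -107.4, 100.7]
ee_rot: [0.001, 1.0, -0.0, 0.001]
force: [0.8, 1.9, 4.6]
grip_width: 0.519
grip_force: 26.0
```

Call:
{"api": "move_arm", "payload": {"moves": [{"turn": [0, 0, 0], "translation": [0, 0, 0], "hand": 0.3}, {"turn": [0, 0, 0], "translation": [0, 0, -15], "hand": 0.3}, {"turn": [0, 0, 0], "translation": [0, 0, -35], "hand": 0.3}, {"turn": [0, 0, 0], "translation": [0, 0, -35], "hand": 0.3}, {"turn": [0, 0, 0], "translation": [0, 0, -35], "hand": 0.3}, {"turn": [0, 0, 0], "translation": [0, 0, -30], "hand": 0.3}, {"turn": [0, 0, 0], "translation": [0, 0, 0], "hand": 0.3}]}}

```text
time_s: 24.93
eef_pos: [494.1, -108.0, 255.7]
ee_rot: [0.002, 1.0, -0.001, 0.005]
force: [0.4, -1.1, 0.3]
grip_width: 0.521
grip_force: 25.9
```

Call:
{"api": "move_arm", "payload": {"moves": [{"turn": [0, 0, 0], "translation": [10, 20, 0], "hand": 0.3}, {"turn": [0, 0, 0], "translation": [17, 35, 0], "hand": 0.3}, {"turn": [0, 0, 0], "translation": [18, 36, 0], "hand": 0.3}, {"turn": [0, 0, 0], "translation": [17, 36, 0], "hand": 0.3}, {"turn": [0, 0, 0], "translation": [16, 31, 0], "hand": 0.3}, {"turn": [0, 0, 0], "translation": [0, 0, 0], "hand": 0.3}, {"turn": [0, 0, 0], "translation": [0, 0, 0], "hand": 0.3}, {"turn": [0, 0, 0], "translation": [0, 0, 0], "hand": 0.3}]}}

```text
time_s: 25.6
eef_pos: [570.0, -264.9, 249.0]
ee_rot: [-0.0, 1.0, -0.001, -0.0]
force: [-0.4, 0.4, 0.1]
grip_width: 0.517
grip_force: 25.9
```

```bash
python3 -c "
from m import *
c=cam('wrist'); cv2.imwrite('pics/h_wrist.png',c['image'])"
```

```text
25.6 [ 570.  -264.9  249. ] [-0.4  0.4  0.1]
```

View pics/h_wrist.png

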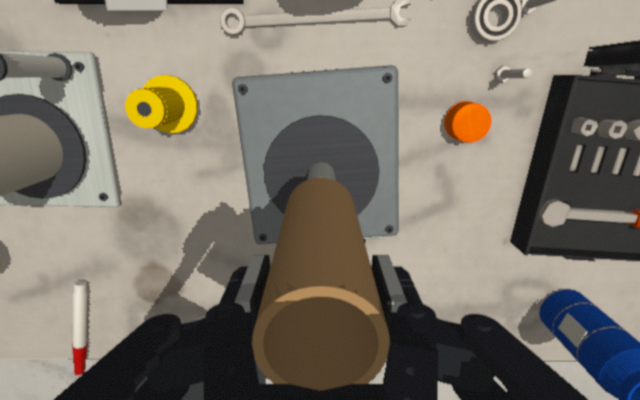

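The core is upright and in line with the post at (320,170). Lowering it.

Call:
{"api": "move_arm", "payload": {"moves": [{"turn": [0, 0, 0], "translation": [0, 0, 12], "hand": 0.3}, {"turn": [0, 0, 0], "translation": [0, 0, 15], "hand": 0.3}, {"turn": [0, 0, 0], "translation": [0, 0, 15], "hand": 0.3}, {"turn": [0, 0, 0], "translation": [0, 0, 15], "hand": 0.3}, {"turn": [0, 0, 0], "translation": [0, 0, 15], "hand": 0.3}, {"turn": [0, 0, 0], "translation": [0, 0, 9], "hand": 0.3}, {"turn": [0, 0, 0], "translation": [0, 0, 4], "hand": 0.3}, {"turn": [0, 0, 0], "translation": [0, 0, 0], "hand": 0.3}, {"turn": [0, 0, 0], "translation": [0, 0, 0], "hand": 0.3}]}}

```text
time_s: 26.4
eef_pos: [570.5, -265.2, 165.2]
ee_rot: [0.0, 1.0, -0.0, 0.0]
force: [-1.0, -0.4, 0.4]
grip_width: 0.521
grip_force: 25.9
```

Call:
{"api": "move_arm", "payload": {"moves": [{"turn": [0, 0, 0], "translation": [0, 0, 1.5], "hand": 0.3}, {"turn": [0, 0, 0], "translation": [0, 0, 0], "hand": 0.3}, {"turn": [0, 0, 0], "translation": [0, 0, 0], "hand": 0.3}]}}

```text
time_s: 26.65
eef_pos: [570.4, -265.4, 163.3]
ee_rot: [0.0, 1.0, -0.001, 0.0]
force: [0.2, -0.1, -1.5]
grip_width: 0.524
grip_force: 25.9
```

Call:
{"api": "move_arm", "payload": {"moves": [{"turn": [0, 0, 0], "translation": [0, 0, 1.2], "hand": 0.3}, {"turn": [0, 0, 0], "translation": [0, 0, 1], "hand": 0.3}, {"turn": [0, 0, 0], "translation": [0, 0, 0], "hand": 0.3}, {"turn": [0, 0, 0], "translation": [0, 0, 0], "hand": 0.3}]}}

```text
time_s: 26.98
eef_pos: [570.6, -265.5, 162.7]
ee_rot: [0.001, 1.0, -0.001, 0.001]
force: [-3.3, 1.5, 10.5]
grip_width: 0.522
grip_force: 27.0
```

Call:
{"api": "move_arm", "payload": {"moves": [{"turn": [0, 0, 0], "translation": [0, 0, 0], "hand": 0.65}, {"turn": [0, 0, 0], "translation": [0, 0, 0], "hand": 0.8}, {"turn": [0, 0, 0], "translation": [0, 0, 0], "hand": 0.8}, {"turn": [0, 0, 0], "translation": [0, 0, -15], "hand": 0.8}, {"turn": [0, 0, 0], "translation": [0, 0, -30], "hand": 0.8}, {"turn": [0, 0, 0], "translation": [0, 0, -35], "hand": 1}, {"turn": [0, 0, 0], "translation": [0, 0, -30], "hand": 1}, {"turn": [0, 0, 0], "translation": [-30, 25, 0], "hand": 1}, {"turn": [0, 0, 0], "translation": [-30, 25, 0], "hand": 1}, {"turn": [0, 0, 0], "translation": [-30, 25, 0], "hand": 1}]}}

```text
time_s: 27.82
eef_pos: [479.2, -340.7, 270.7]
ee_rot: [0.0, 1.0, 0.0, 0.0]
force: [-0.4, -1.1, -0.4]
grip_width: 1.002
grip_force: 0.0
```

Call:
{"api": "move_arm", "payload": {"moves": [{"turn": [0, 0, 0], "translation": [-35, 20, 0], "hand": 1}, {"turn": [0, 0, 0], "translation": [-35, 20, 0], "hand": 1}, {"turn": [0, 0, 0], "translation": [-35, 20, 0], "hand": 1}, {"turn": [0, 0, 0], "translation": [0, 0, 0], "hand": 1}, {"turn": [0, 0, 0], "translation": [0, 0, 0], "hand": 1}]}}

```text
time_s: 28.23
eef_pos: [373.8, -401.1, 270.6]
ee_rot: [-0.0, 1.0, -0.002, 0.0]
force: [0.3, 0.2, -0.4]
grip_width: 0.998
grip_force: 0.0
```

```bash
python3 -c "
from m import *
T.update(core_r=(182,196,(570,-265)),kt=(196,212,(586,21)),fl=(154,164,(586,21)),bs=(142,156,(550,281)),tape=(12,25,(385,198)),eye=(28,42,(719,275)))
run(['top','scene'],['core_r','kt','fl','bs','tape','eye'],'z')
a=cv2.imread('pics/z_top.png')[80:290,120:520]; b=cv2.imread('pics/z_scene.png')[120:310,140:440]
cv2.imwrite('pics/z.png',np.vstack([cv2.resize(a,(600,315)),cv2.resize(b,(450,285))[:, :450] if 0 else cv2.copyMakeBorder(cv2.resize(b,(450,285)),0,0,0,150,0)]))"
```

```text
28.2333 [ 373.8 -401.1  270.6] [ 0.3  0.2 -0.4]
top core_r 60 circ 568.5 -266.1 r 22.6 mean [ 569.2 -265.4  189. ]
top kt 97 circ 582.8 19.6 r 16.4 mean [583.4  19.6 205.1]
top fl 115 circ 583.4 22.2 r 28.8 mean [579.2  17.7 157.3]
top bs 61 circ 548.2 280.0 r 23.0 mean [549.7 281.2 148. ]
top tape 176 circ 384.4 197.3 r 31.1 mean [385.2 197.9  17.4]
top eye 75 circ 719.3 275.5 r 23.2 mean [719.  274.4  33.3]
scene core_r 53 circ 567.4 -261.2 r 25.1 mean [ 568.4 -261.3  187.3]
scene kt 64 circ 583.4 23.7 r 18.5 mean [582.2  26.  204. ]
scene fl 77 circ 583.1 25.1 r 26.9 mean [578.2  31.4 157.6]
scene bs 80 circ 549.4 284.4 r 23.1 mean [548.3 284.4 146.7]
scene tape 187 circ 384.7 201.5 r 31.4 mean [384.4 202.6  17.1]
scene eye 71 circ 718.6 280.6 r 22.8 mean [718.9 280.1  32.6]
```

View pics/z.png

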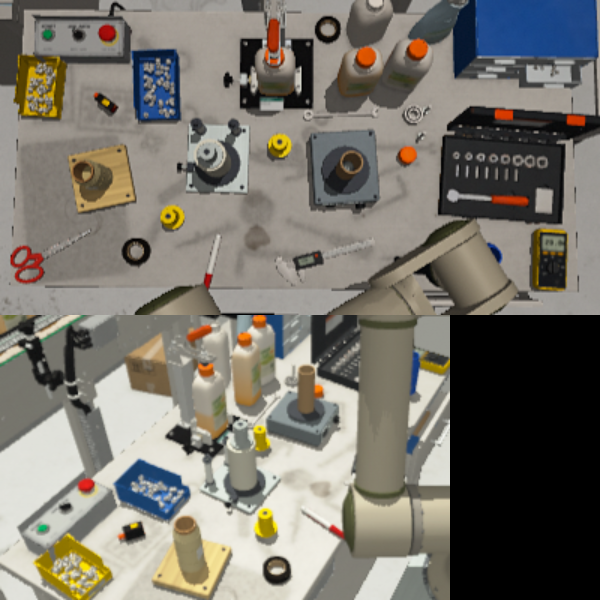

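Everything is where it should be. The top view shows the backing roll on the stand (90,175), the label roll with keeper on the unwinder (212,152), and the core on the rewinder (350,162). Measured heights are 148, 205 and 189 (expected 150, 206, 190). The tape and sensor have not moved, nothing has pushed the caliper, and the arm is clear.

```bash
python3 -c "
from rig import finish_job
print(finish_job())"
```

```text
the job is handed in; nothing more can be done
None
```

The changeover is done and handed in at about 28 s: the label roll with the steel keeper on top is on the unwinder, the core is on the rewinder, and the backing roll is on the stand, all upright and seated, with the caliper, tape and sensor left undisturbed.

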